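# Clamp the sharpening stone in its holder, fine side up

### The job

Take the sharpening stone that stands drying on the grey tray and lay it gently, without letting it fall or topple, on the bed of the stone holder with the orange fine side up, opening the holder's jaw first if it is in the way. Then slide the jaw up by its red tab so that the stone is pressed against the fixed end stop with no play. Leave the other tools and things where they are.

Things in the scene. Friction and masses are not known exactly. Their poses are not given: they have to be found in the camera images.
- stone: two-sided sharpening stone, 150 (its x) x 50 (y) x 25 (z), 0.4 kg; a 9 mm orange layer (fine side, faces +z) on a 16 mm dark grey one (coarse side, faces -z). Origin at its centre. At the start it stands free on one end on the grey tray (its -x end up), fine side facing anywhere in the half circle away from the robot
- tray: grey drying tray (flat slab fixed to the bench), 220 (x) x 200 (y) x 8 high; origin under its centre
- holder: stone holder fixed to the bench: wooden base 90 (x) x 320 (y) x 18 high, origin under its middle. On it, along its y: an aluminium end stop at the -y end (top 48 above the bench), a black rubber bed 40 wide (narrower than the stone), 138 long, its top 30 above the bench, aluminium side guides, and the sliding blue jaw at the +y end
- stop (a point): point on the bed's top at the face of the end stop, on the pocket's centre line; axes as the holder's, +y towards the jaw. The stone's place is y 0 to 150 mm from here, between side guides 55 apart (inner faces), 12 thick, 12 higher than the bed, at y 0-35 and 105-135; the pocket's sides are open at y 35-105 for the fingers, down to the base, 12 below the bed
- jaw (a joint): sliding jaw, in m: 0 = fully open (its face 185 mm from the stop face), grows as it slides towards the stop, 0.045 at most (140 mm); 0.035 touches a stone that lies against the stop. Stays where it is left; about 4 N to slide. Jaw block 54 wide, 20 thick, top 48 above the bench
- jaw_tab (a point): grip point of the red upright tab on the jaw: tab 40 wide (holder x), 10 thick (holder y), top 73 above the bench; this point at its mid-thickness, 58 above the bench. The jaw block's back is 43 mm from the tab's inner face, towards the stop; between them a thin plate, top 26 above the bench
- bottle: white plastic water bottle with a blue cap, standing, 58 diameter, 170 high; origin at the centre of its foot; stands on the drying tray
- truing: small off-white truing block, 60 x 45 x 22, lying on the drying tray; origin at the centre of its underside
- chisel: bench chisel lying beside the holder, about 250 long (along its y), 26 wide and high; origin near mid-length on the bench
- gauge: wooden marking gauge lying on the bench on the other side of the holder: beam 200 long along its y, dark fence 56 wide and 60 high; origin mid-length on the bench
- mallet: round wooden mallet lying on the bench, head 72 diameter x 120 long, handle 150 more along its +x; origin under the head's middle
- plane: hand plane on the bench, 220 long along its y, 60 wide, 85 high; origin under its middle
There are look-alikes about, which are no part of the job. Leave any green or yellow look-alike of the stone alone.

How it is judged:
By the outcome, as a careful person would: the job done as asked, in the order asked, and still so for the second after the job is handed in, with the robot touching nothing.
It also fails if it takes over 64 s, if anything falls off the work surface, if the arm or the gripper's body presses on something with over 40 N, if the wrist force passes 120 N, or if a joint passes its speed limit or range.

### The arm

A 6-joint arm with a two-finger parallel gripper is mounted at the origin on the work surface. World frame = base frame: x ahead of the robot, y to its left, z up, the work surface at z = 0. Lengths are in mm, angles in degrees, forces in N, time in s.
With the tool pointing down it reaches from about 350 to 850 mm from the base axis. Payload 8.1 kg.
Tool frame: the origin (TCP) lies at the very end of the fingers, on their centre line; the grasp point (between the pads) lies 19 mm behind it (r.grip_depth is the distance from the TCP to the grasp point, in mm); y points along the fingers, z is the direction in which the jaws open and shut, and the axes are right-handed (so a half turn about y gives the same grasp; the last joint's range is limited). The gripper opens to 85 mm and grips with 20 to 120 N. Pads are 22 mm wide; open, the fingers measure 114 mm over their backs; the gripper's body (76 mm by 85 mm) begins 54 mm behind the grasp point. The pads swing forward as they close: fully open they stand 13 mm farther back than shut.
Start: joints at [-70.382, 7.471, 85.268, -0, 87.261, -4.893], TCP at [248.942, -545.924, 209.792] pointing down, gripper open.
Joint ranges: [-169.43, 169.43], [-51.17, 129.36], [1.28, 143.12], [-76.62, 256.62], [0, 156.53], [-152.29, 152.29]. Speed limits (degrees/s): [136.94, 136.94, 159.86, 180, 180, 180].

### API

Orientations are given as [roll, pitch, yaw] about the fixed x, y, z axes, in that order (R = Rz(yaw) Ry(pitch) Rx(roll)).
In Python, from bench import readout, eyes, r gives the robot as it stands. The module is installed in compiled form; this text tells all that it offers.
- The arm moves only by the tool move_arm, never from a script. Its argument "motion" is text: rows parted by semicolons, each of 6 numbers parted by spaces: the shift along the world's x, y, z in cm, then the turn, a rotation vector about the world's x, y, z in degrees. A call has 1 to 10 rows; each row is the pose to reach, as a shift and turn from the pose commanded when the call began; what a row does not reach only later rows make up. A row lasts 1/12 s, in which the tool goes at most 41.7 mm and 7.16 degrees, less where a joint would pass 70% of its speed; a pose out of reach is approached as far as the arm can. A call with a gripper value outside its range is refused whole. "fingers" is the finger opening in cm, from 0 to 8.54, set as the call begins (left out, the last holds). The fingers move at their own pace and stop on an object; "squeeze" is the grip in N (left out, the last holds). Time passes only in rows, so rows that repeat a pose let the fingers close. It gives the time, the measured TCP pose, the force and the opening at its end, in the units of the state.
- readout.sense(): the state, without advancing time (a new reading comes with each control period).
- eyes.snapshot(name): name is "side" or "top" or "wrist"; returns a dict with "image" (384x512x3 uint8, blue, green, red), "fx", "fy", "cx", "cy" (pixels), "world_to_cam" (4x4, takes a point from world to camera coordinates). Camera axes: x right, y down, z forward; pixel columns grow to the right and rows downward; lengths in mm; the calibration is good to about 2 mm. The wrist camera is an equidistant fisheye: a pixel r from the principal point sees the ray r / f radians off the axis. A picture is of the moment at which its call begins. There is no depth.
- r.hand_in(): hands the job in, once; it reports no verdict.
The state is a dict: "time": time; "joint_pos": joint angles; "qd": joint speeds; "joint_efforts": joint torques, N m; "tool_pos": TCP position; "tcp_rot": TCP orientation; "ft_force": force on the tool from outside, world axes, zero at the start; "wrist_torque": the same for the moment, N m; "finger_gap": finger opening in mm.
Only numpy, scipy, OpenCV 4.12 (cv2) and the standard library are available. Lean on these libraries where they do the work, as an engineer would, in place of code of your own. Each camera call takes 0.05 s, during which the arm holds its last target. There are 200 camera calls.

## Working session

There is one attempt and no reset: what is moved stays moved. The work goes in short steps, Python scripts to look and compute and a tool call to move; the robot and the scene stay as the last step left them, time stands still between calls to the robot, and variables do not carry over. Pictures are saved under pics/ and viewed, about 8 in all and at most 12, crops included, and the job is handed in when it is done.

Besides the shell and the picture viewer there is one more tool, called after ">>>" as a command line: name --argument value ..., lists and objects as JSON in quotes. move_arm: Moves the arm, as the interface text tells. Its arguments: {"type":"object","properties":{"motion":{"type":"string"},"fingers":{"type":"number"},"squeeze":{"type":"number"}},"required":["motion"]}

```bash
mkdir -p pics; cat > h.py <<'E'
import numpy as np, cv2
from bench import readout, eyes, r
def snap(n,f):
    s=eyes.snapshot(n); cv2.imwrite('pics/'+f+'.png',s['image']); 
    np.savez('pics/'+f+'.npz',**{k:s[k] for k in('fx','fy','cx','cy','world_to_cam')}); return s
def load(f): return dict(np.load('pics/'+f+'.npz'))
def proj(s,p,fish=False):
    c=(s['world_to_cam']@np.append(p,1.))[:3]
    if fish:
        rr=np.hypot(c[0],c[1]); t=np.arctan2(rr,c[2]); return np.array([s['cx']+s['fx']*t*c[0]/rr,s['cy']+s['fy']*t*c[1]/rr])
    return np.array([s['cx']+s['fx']*c[0]/c[2],s['cy']+s['fy']*c[1]/c[2]])
def ray(s,u,v,fish=False):
    d=np.array([(u-s['cx'])/s['fx'],(v-s['cy'])/s['fy'],1.])
    if fish:
        t=np.hypot(d[0],d[1]); d=np.array([d[0]/t*np.sin(t),d[1]/t*np.sin(t),np.cos(t)])
    M=s['world_to_cam']; R=M[:3,:3]; return -R.T@M[:3,3], R.T@d
def atz(s,u,v,z,fish=False):
    o,d=ray(s,u,v,fish); return o+d*(z-o[2])/d[2]
E
python3 - <<'E'
from h import *
a=snap('top','top0');b=snap('side','side0')
im=np.vstack([a['image'],b['image']])
cv2.imwrite('pics/t0.png',cv2.resize(a['image'],(800,600),interpolation=cv2.INTER_CUBIC))
cv2.imwrite('pics/s0.png',cv2.resize(b['image'],(800,600),interpolation=cv2.INTER_CUBIC))
for s in(a,b): print(s['fx'],s['world_to_cam'].round(3).tolist(), ray(s,256,192)[0])
print(readout.sense())
E
```

```text
450.489599480291 [[-0.018, -1.0, -0.023, 57.975], [-0.989, 0.021, -0.143, 577.753], [0.144, 0.02, -0.989, 1089.403], [0.0, 0.0, 0.0, 1.0]] [ 416.02155712   24.25210963 1162.02301539]
370.75095669133225 [[-0.926, -0.377, -0.009, 563.958], [-0.245, 0.619, -0.746, 182.629], [0.286, -0.689, -0.666, 788.558], [0.0, 0.0, 0.0, 1.0]] [341.43117759 642.40602398 666.30704535]
{'time': 0.1, 'joint_pos': array([-7.03805257e+01,  7.51303762e+00,  8.53226522e+01, -8.13876253e-04,
        8.72638522e+01, -4.89125455e+00]), 'qd': array([ 0.06522947, -0.00168356, -0.12504759,  0.02771207, -0.04495216,
       -0.00830491]), 'joint_efforts': array([ 2.32460865e-03, -5.70951390e+01, -5.01941049e+01, -2.23282509e-04,
        8.09754798e-03, -1.47869364e-04]), 'tool_pos': array([ 248.76679965, -545.39943674,  208.82957574]), 'tcp_rot': array([-9.00992489e+01,  7.67751818e-03, -1.55489238e+02]), 'ft_force': array([ 0.78196308, -0.12172911,  0.49382823]), 'wrist_torque': array([ 0.01759959, -0.00744798, -0.02105575]), 'finger_gap': 85.6211882764829}
```

View pics/t0.png

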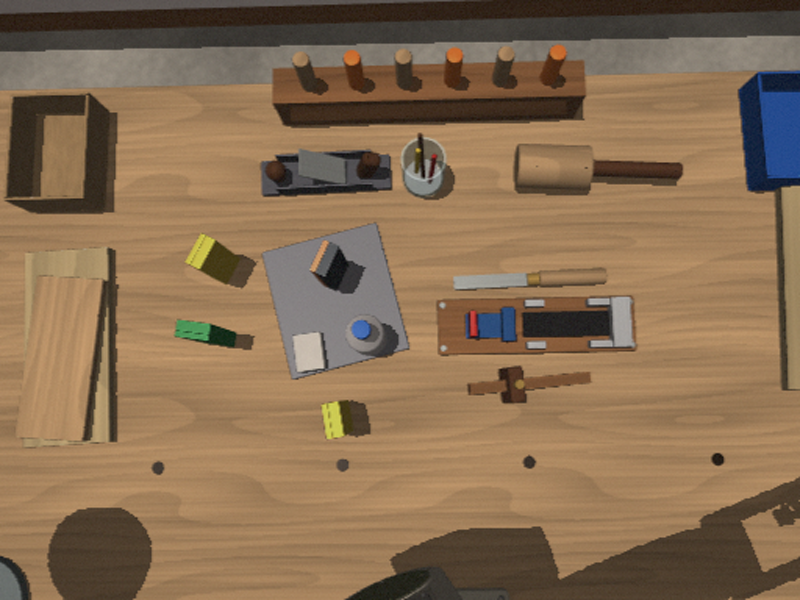

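View pics/s0.png

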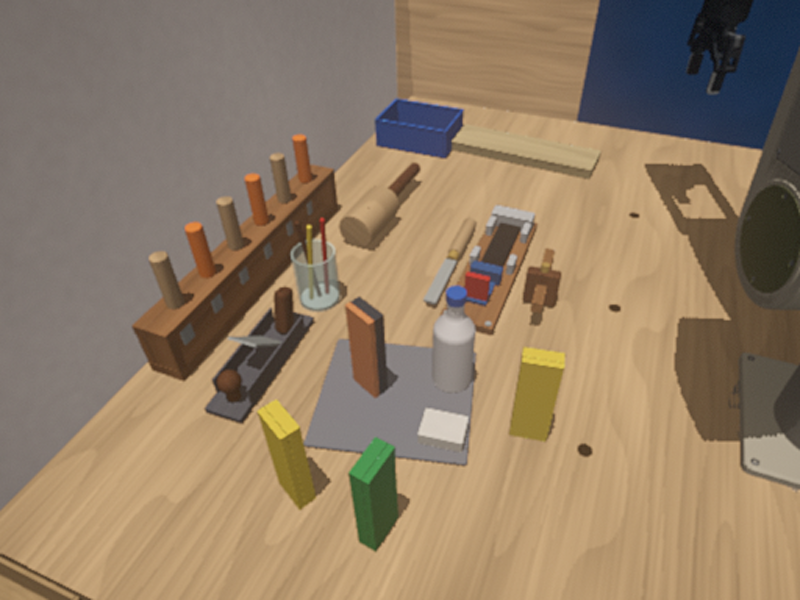

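```bash
python3 - <<'E'
from h import *
t=cv2.imread('pics/top0.png');s=cv2.imread('pics/side0.png')
# original px; top stone crop 175..255 x 135..235 ; holder 270..420 x 165..245
def c(im,x0,y0,w,h,k):
    o=cv2.resize(im[y0:y0+h,x0:x0+w],None,fx=k,fy=k,interpolation=cv2.INTER_CUBIC)
    for i in range(0,w,10): cv2.putText(o,str(x0+i),(i*k,8),0,.3,(255,255,255),1);cv2.line(o,(i*k,10),(i*k,14),(255,255,255),1)
    for i in range(0,h,10): cv2.putText(o,str(y0+i),(0,i*k+4),0,.3,(255,255,255),1)
    return o
o=np.zeros((600,800,3),np.uint8)
a=c(t,275,180,135,55,5);o[:275,:675]=a
a=c(t,190,145,50,45,7);o[280:595,:350]=a
a=c(s,210,180,60,80,4);o[278:598,360:600]=a
a=c(s,290,125,60,90,3);o[278:548,610:790]=a
cv2.imwrite('pics/c1.png',o)
E
```

```text
(no output)
```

View pics/c1.png

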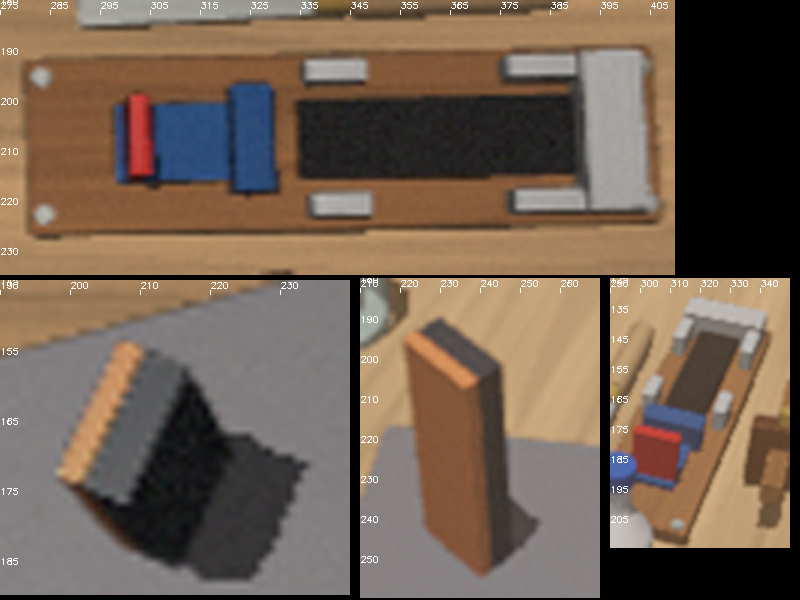

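```bash
python3 - <<'E'
from h import *
t=load('top0');s=load('side0')
A=lambda X,Y,z:atz(t,275+X/5-.4,180+Y/5-.4,z)
B=lambda X,Y,z:atz(t,190+X/7-.4,145+(Y-280)/7-.4,z)
print('base');P=[A(*p,18) for p in((24,60),(28,236),(660,222),(650,45))]
for p in P: print(p.round(1))
print(np.mean(P,0))
for n,ps,z in(('stop',((583,50),(585,212),(645,50),(648,208)),48),('bed',((298,100),(302,178),(575,96),(578,175)),30),('jaw',((273,85),(277,192),(230,85),(234,192)),48),('tab',((130,97),(150,97),(133,177),(154,177)),73)):
    print(n,[A(*p,z)[:2].round(1).tolist() for p in ps])
Q=[B(*p,158) for p in((57,472),(122,343),(188,370),(122,502))]
for p in Q: print(p.round(1))
print('c',np.mean(Q,0).round(1))
C=lambda X,Y,z:atz(s,210+(X-360)/4-.4,180+(Y-278)/4-.4,z)
Q=[C(*p,158) for p in((404,337),(441,318),(501,364),(474,390))]
for p in Q: print(p.round(1))
print('c',np.mean(Q,0).round(1), C(424,520,8),C(484,576,8),C(503,548,8))
# bottle, truing
print(atz(t,360/800*512,330/600*384,170),[atz(t,x*.64,y*.64,30) .round() for x,y in((292,338),(322,332),(326,368),(298,372))])
E
```

```text
base
[562.6  -7.6  18. ]
[472.9  -7.4  18. ]
[ 473.9 -325.2   18. ]
[ 563.8 -326.    18. ]
[ 518.29385    -166.56773459   18.        ]
stop [[558.1, -283.7], [478.0, -279.9], [557.5, -314.2], [479.3, -310.7]]
bed [[538.0, -144.6], [498.6, -144.9], [537.2, -283.3], [497.5, -282.4]]
jaw [[543.7, -129.9], [490.7, -129.7], [544.2, -108.6], [491.1, -108.6]]
tab [[536.4, -57.0], [536.2, -66.7], [497.6, -57.3], [497.4, -67.4]]
[593.2 180.3 158. ]
[635.4 159.1 158. ]
[626.  137.6 158. ]
[582.9 159.1 158. ]
c [609.4 159.  158. ]
[636.5 157.9 158. ]
[625.3 137.7 158. ]
[582.2 158.  158. ]
[586.9 179.8 158. ]
c [607.7 158.4 158. ] [640.61278236 152.10019695   8.        ] [591.02294247 176.51037971   8.        ] [589.38037376 154.17319256   8.        ]
[501.72531179 105.86279672 170.        ] [array([503., 227.,  30.]), array([512., 179.,  30.]), array([454., 173.,  30.]), array([448., 218.,  30.])]
```

>>> move_arm --motion "26.8 48.3 -4 0 0 -24.5;26.8 48.3 -4 0 0 -24.5;26.8 48.3 -4 0 0 -24.5;26.8 48.3 -4 0 0 -24.5;26.8 48.3 -4 0 0 -24.5;26.8 48.3 -4 0 0 -24.5;26.8 48.3 -4 0 0 -24.5;26.8 48.3 -4 0 0 -24.5;26.8 48.3 -4 0 0 -24.5;26.8 48.3 -4 0 0 -24.5" --fingers 4.4

```text
time: 0.93
tool_pos: [450.2, -181.8, 179.5]
tcp_rot: [-90.0, -0.0, -180.0]
ft_force: [0.8, -1.2, 0.3]
finger_gap: 44.1
```

>>> move_arm --motion "6.5 11.7 -1.2 0 0 0;6.5 11.7 -1.2 0 0 0;6.5 11.7 -1.2 0 0 0;6.5 11.7 -1.2 0 0 0;6.5 11.7 -1.2 0 0 0;6.5 11.7 -1.2 0 0 0"

```text
time: 1.43
tool_pos: [514.5, -66.5, 167.3]
tcp_rot: [-90.0, -0.1, -179.9]
ft_force: [0.2, -0.8, 0.2]
finger_gap: 44.0
```

```bash
python3 - <<'E'
from h import *
w=snap('wrist','w1')
st=readout.sense();print(st['tool_pos'],st['tcp_rot'],r.grip_depth,w['fx'],w['cx'],w['cy'])
print('tab proj',proj(w,[517.,-62,73],1),proj(w,[517.,-62,58],1),proj(w,[517.,-108,48],1))
cv2.imwrite('pics/w1b.png',cv2.resize(w['image'],(800,600),interpolation=cv2.INTER_CUBIC))
E
```

```text
[514.37305243 -67.35236436 167.47979674] [-8.99776530e+01 -5.58564273e-02 -1.79965200e+02] 18.700000000000003 297.3186396354542 254.74852572175323 193.79837685104746
tab proj [250.05789001 187.53335471] [250.30606616 183.53089457] [297.00999028 181.30628869]
```

View pics/w1b.png

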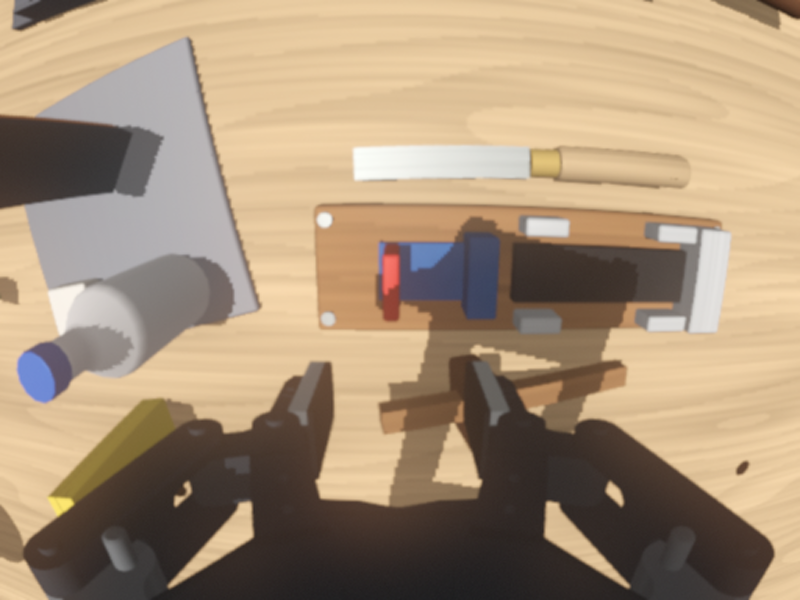

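>>> move_arm --motion "0.4 0.5 -4 0 0 0;0.4 0.5 -8 0 0 0;0.4 0.5 -11 0 0 0;0.4 0.5 -12.6 0 0 0;0.4 0.5 -12.6 0 0 0;0.4 0.5 -12.6 0 0 0"

```text
time: 1.98
tool_pos: [517.6, -63.1, 41.3]
tcp_rot: [-90.0, -0.1, 179.9]
ft_force: [1.0, -0.4, 0.7]
finger_gap: 43.9
```

>>> move_arm --motion "0 0 0 0 0 0;0 0 0 0 0 0;0 0 0 0 0 0;0 0 0 0 0 0;0 0 0 0 0 0" --fingers 0.5 --squeeze 40

```text
time: 2.4
tool_pos: [520.5, -62.6, 44.2]
tcp_rot: [-89.9, 0.2, -180.0]
ft_force: [-1.6, -1.5, 5.8]
finger_gap: 8.7
```

>>> move_arm --motion "0 0.7 0 0 0 0;0 1.4 0 0 0 0;0 2.1 0 0 0 0;0 2.7 0 0 0 0;0 2.7 0 0 0 0;0 2.7 0 0 0 0;0 2.7 0 0 0 0"

```text
time: 2.98
tool_pos: [520.5, -34.8, 44.2]
tcp_rot: [-90.0, 0.2, -180.0]
ft_force: [-1.7, 1.3, 6.7]
finger_gap: 8.5
```

>>> move_arm --motion "0 0 0 0 0 0;0 0 0 0 0 0;0 0 0 0 0 0;0 0 4 0 0 0;0 0 8 0 0 0;0 0 12 0 0 0;0 0 16 0 0 0;0 0 16 0 0 0" --fingers 4

```text
time: 3.65
tool_pos: [523.5, -35.7, 211.9]
tcp_rot: [-89.9, 0.8, -180.0]
ft_force: [2.1, -0.2, 1.0]
finger_gap: 39.7
```

```bash
python3 - <<'E'
from h import *
w=snap('wrist','w2');t=snap('top','t2')
st=readout.sense();print(st['tool_pos'],st['tcp_rot'],st['joint_pos'].round(1))
T=load('top0')
# look-alike upper-left yellow (800-scale px): top face corners, z=150
for q in((187,259),(203,235),(217,240),(200,268)): print(atz(T,q[0]*.64,q[1]*.64,150).round())
for q in((322,405),(345,402),(176,323),(215,323)): print(atz(T,q[0]*.64,q[1]*.64,150).round())
a=cv2.resize(t['image'][170:250,270:420],None,fx=5,fy=5,interpolation=cv2.INTER_CUBIC)
cv2.imwrite('pics/t2c.png',a)
E
```

```text
[520.58361308 -35.20441599 204.66448154] [ -89.94779813    0.31189241 -179.99117378] [-9.5 -4.9 98.4  0.  86.2 80.5]
[613. 362. 150.]
[649. 339. 150.]
[641. 318. 150.]
[599. 342. 150.]
[398. 163. 150.]
[401. 130. 150.]
[519. 375. 150.]
[518. 318. 150.]
```

View pics/t2c.png

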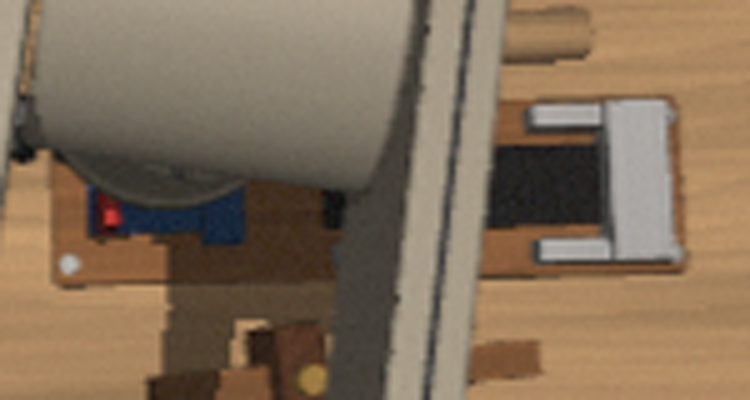

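```bash
cat >> h.py <<'E'
from scipy.spatial.transform import Rotation as Ro
def rot(a,z):
    a=np.array(a,float);a/=np.linalg.norm(a);z=np.array(z,float);z-=a*(a@z);z/=np.linalg.norm(z)
    return Ro.from_matrix(np.column_stack([np.cross(a,z),a,z]))
def cur():
    s=readout.sense(); return s['tool_pos'],Ro.from_euler('xyz',s['tcp_rot'],degrees=True)
def delta(pos,R):
    p,c=cur(); return ((pos-p)/10).round(2),(R*c.inv()).as_rotvec(degrees=True).round(1)
c,s=lambda d:np.cos(np.radians(d)),lambda d:np.sin(np.radians(d))
def up(al,yaw=65): return rot([-s(al)*c(yaw),-s(al)*s(yaw),-c(al)],[c(yaw-90),s(yaw-90),0])
E
python3 - <<'E'
from h import *
R=up(52);a=R.as_matrix()[:,1];g=np.array([608.5,158.7,95])+4*np.array([c(65),s(65),0]);T=g+18.7*a
print('T',T,'pre',T-100*a,'a',a);print(delta(T-100*a,R));print(delta(T-200*a,R));print(delta(T-100*a,up(0)))
E
```

```text
T [603.9628544  148.97005987  83.48713041] pre [637.2656279  220.3880881  145.05327794] a [-0.33302773 -0.71418028 -0.61566148]
(array([11.67, 25.56, -5.96]), array([-29.5,  46.5,  60.2]))
(array([15. , 32.7,  0.2]), array([-29.5,  46.5,  60.2]))
(array([11.67, 25.56, -5.96]), array([-0.1,  0.3, 65. ]))
```

>>> move_arm --motion "2 3 6 -3 4.7 6;4 6 9 -6 9.3 12;6 9 9 -9 14 18;8 12 9 -12 18.6 24;9 15 9 -15 23.3 30;10 18 9 -18 28 36;11 21 9 -20.7 32.6 42;11.7 25.6 9 -23.6 37.2 48;11.7 25.6 9 -29.5 46.5 60.2;11.7 25.6 9 -29.5 46.5 60.2" --fingers 8.5

```text
time: 4.58
tool_pos: [637.7, 217.5, 290.3]
tcp_rot: [-82.0, -38.6, -136.9]
ft_force: [1.8, -0.0, 1.6]
finger_gap: 84.9
```

>>> move_arm --motion "0 0 0 0 0 0;0 0 0 0 0 0"

```text
time: 4.75
tool_pos: [638.0, 216.7, 284.9]
tcp_rot: [-82.1, -38.8, -137.0]
ft_force: [0.7, 0.1, 0.1]
finger_gap: 85.2
```

```bash
python3 - <<'E'
from h import *
st=readout.sense();print(st['time'],st['tool_pos'],st['tcp_rot'],st['joint_pos'].round(1),st['ft_force'],st['finger_gap'])
R=up(52);a=R.as_matrix()[:,1];g=np.array([608.5,158.7,95])+4*np.array([c(65),s(65),0]);T=g+18.7*a
print(delta(T-90*a,R))
E
```

```text
4.75 [638.01304529 216.72679675 284.92410934] [ -82.07650463  -38.83238685 -136.99285718] [ 25.   65.6   6.3 -29.8 139.5  51.8] [0.65831827 0.06026309 0.05112459] 85.16402534245825
(array([ -0.41,  -0.35, -14.6 ]), array([-7.4, 12.3, 16.2]))
```

```bash
cat > k.py <<'E'
from h import *
from scipy.optimize import least_squares
def fk(q,P):
    L1,L2,h,Lt,o=P; q=np.radians(q)
    Z=lambda t:Ro.from_euler('z',t);Y=lambda t:Ro.from_euler('y',t)
    A=Z(q[0]); p=np.array([0,0,h]); A=A*Y(q[1]); p=p+A.apply([0,0,L1]); A=A*Y(q[2]); p=p+A.apply([o,0,L2]); w=p
    A=A*Z(q[3])*Y(q[4]); p=p+A.apply([0,0,Lt]); A=A*Z(q[5])
    return p,A,w
D=[([-70.3805,7.513,85.3227,0,87.2638,-4.891],[248.767,-545.4,208.83],[-90.099,.0077,-155.489]),
([-9.5,-4.9,98.4,0,86.2,80.5],[520.58,-35.2,204.66],[-89.948,.312,-179.99]),
([25,65.6,6.3,-29.8,139.5,51.8],[638.01,216.73,284.92],[-82.08,-38.83,-137.0])]
P=least_squares(lambda P:np.concatenate([fk(q,P)[0]-t for q,t,_ in D]),[360,550,300,420,0]).x
C=fk(D[0][0],P)[1].inv()*Ro.from_euler('xyz',D[0][2],degrees=True)
lo=np.array([-169,-51,1.4,-76,0,-152]);hi=np.array([169,129,143,256,156,152])
def ik(p,R,q0):
    f=lambda q:(lambda k:np.concatenate([(k[0]-p),(R*(k[1]*C).inv()).as_rotvec()*300]))(fk(q,P))
    s=least_squares(f,np.clip(q0,lo+.1,hi-.1),bounds=(lo,hi)); return s.x,np.abs(s.fun).max()
E
python3 - <<'E'
from k import *
print(P)
for q,t,e in D:
    k=fk(q,P);print(k[0]-t,(Ro.from_euler('xyz',e,degrees=True)*(k[1]*C).inv()).magnitude()*57,k[2])
q0=[25,60,15,-30,135,50]
for al in(30,35,40,45,52):
  for yaw in(65,):
    R=up(al,yaw);a=R.as_matrix()[:,1];g=np.array([608.5,158.7,95])+4*np.array([c(yaw),s(yaw),0]);T=g+18.7*a
    for b in(0,90):
        q,e=ik(T-b*a,R,q0);k=fk(q,P);print(al,b,q.round(1),round(e,2),k[2].round())
# final
for be in(30,38,45,52,60):
    R=rot([0,s(be),-c(be)],[1,0,0]);a=R.as_matrix()[:,1];T=np.array([518,-283+66,47])+18.7*a
    q,e=ik(T,R,[-20,20,80,30,90,0]);k=fk(q,P);print(be,q.round(1),round(e,2),k[2].round())
E
```

```text
[306.73283244 550.88281075 149.22746627 232.69379229 -16.64041168]
[-50.41527709 -11.03701223   1.17033022] 1.4331691987662738e-14 [ 198.48740725 -556.81764814  442.69377163]
[ -1.90287887 -51.59678272   0.46746139] 0.019356763978424722 [517.47545415 -86.59569263 437.81806397]
[ 1.26958585 -1.49708668 -1.63779156] 0.08246557260072414 [723.04290238 337.16044255 462.903436  ]
30 0 [ 21.6  33.2  71.6 -20.3  97.4  48. ] 0.0 [655. 259. 280.]
30 90 [ 24.   37.8  57.4 -20.1 107.3  46.8] 0.0 [674. 300. 358.]
35 0 [ 22.5  36.   69.1 -23.3 101.2  48.3] 0.0 [662. 274. 270.]
35 90 [ 25.1  42.   53.2 -23.3 111.3  46.7] 0.0 [684. 320. 344.]
40 0 [ 23.2  38.7  66.7 -26.3 105.   48.3] 0.0 [668. 287. 259.]
40 90 [ 26.1  46.2  49.  -26.5 115.4  46.2] 0.0 [693. 339. 328.]
45 0 [ 24.   41.4  64.3 -29.4 108.8  48.1] 0.0 [674. 299. 246.]
45 90 [ 27.   50.5  44.8 -30.  119.3  45.3] 0.0 [701. 357. 310.]
52 0 [ 24.8  45.1  61.2 -33.8 113.9  47.4] 0.0 [681. 315. 227.]
52 90 [ 28.1  56.7  38.8 -35.1 124.7  43.3] 0.0 [711. 379. 282.]
30 [-32.   19.1  94.7  25.2  83.9 -38.7] 0.0 [ 518. -324.  232.]
38 [-34.   22.6  92.3  30.7  88.9 -41.2] 0.0 [ 518. -349.  216.]
45 [-35.4  25.8  90.3  35.3  93.3 -42.8] 0.0 [ 518. -368.  198.]
52 [-36.7  29.1  88.3  39.6  97.7 -44. ] 0.0 [ 518. -386.  179.]
60 [-37.8  32.8  86.2  44.5 102.8 -44.9] 0.0 [ 518. -402.  154.]
```

>>> move_arm --motion "0 0 -3 0 0 0;0 0 -6 0 0 0;0 0 -9 0 0 0;-0.4 -0.3 -12 -2.5 4 5.4;-0.4 -0.3 -14.6 -5 8.2 10.8;-0.4 -0.3 -14.6 -7.4 12.3 16.2;-0.4 -0.3 -14.6 -7.4 12.3 16.2;-0.4 -0.3 -14.6 -7.4 12.3 16.2;-0.4 -0.3 -14.6 -7.4 12.3 16.2"

```text
time: 5.5
tool_pos: [635.6, 211.8, 150.7]
tcp_rot: [-89.1, -51.1, -116.1]
ft_force: [0.5, -0.3, 1.6]
finger_gap: 85.2
```

```bash
python3 - <<'E'
from h import *
w=snap('wrist','w3')
st=readout.sense();print(st['time'],st['tool_pos'],st['tcp_rot'],st['joint_pos'].round(1),st['ft_force'],st['finger_gap'])
R=up(52);a=R.as_matrix()[:,1];g=np.array([608.5,158.7,95])+4*np.array([c(65),s(65),0]);T=g+18.7*a
print(delta(T,R),delta(T-90*a,R))
n=np.array([c(65),s(65),0]);y=np.array([-s(65),c(65),0]);C0=np.array([608.5,158.7,83])
im=cv2.resize(w['image'],(800,600),interpolation=cv2.INTER_CUBIC)
for zz in(-75,75):
  for yy in(-25,25):
    for nn in(-12.5,12.5):
      u=proj(w,C0+n*nn+y*yy+[0,0,zz],1)*1.5625;cv2.circle(im,tuple(int(v) for v in u),4,(255,0,255) if nn>0 else (0,255,0),1)
cv2.imwrite('pics/w3b.png',im)
E
```

```text
5.55 [636.03367589 211.79294728 151.56607763] [ -89.03442314  -51.04975058 -116.16917171] [ 29.2  70.2  18.5 -36.6 130.1  40.7] [-0.91113807  0.05537655 -0.03029143] 85.1655433826128
(array([-3.21, -6.28, -6.81]), array([-0.6,  1. ,  0.4])) (array([-0.21,  0.15, -1.27]), array([-0.6,  1. ,  0.4]))
```

View pics/w3b.png

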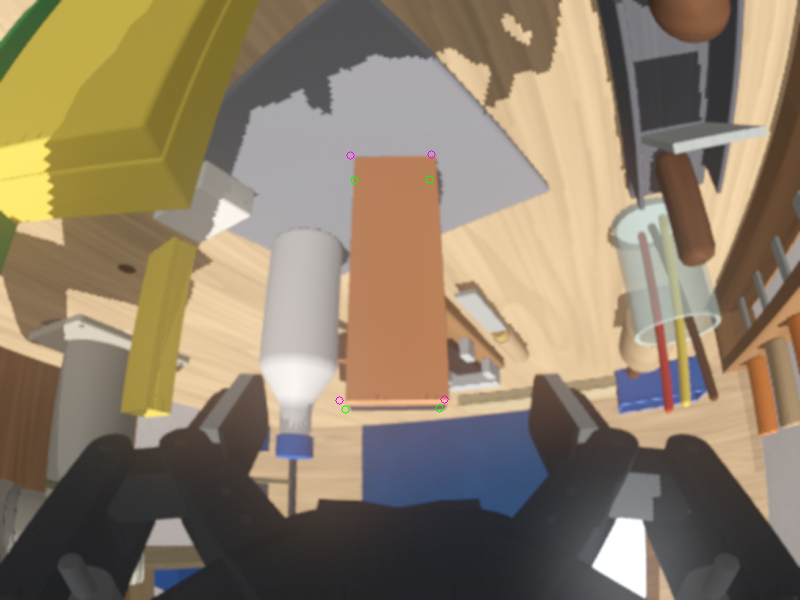

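>>> move_arm --motion "0 0 0 0 0 0;-0.4 -0.7 -1.7 -0.6 1 0.4;-0.7 -1.4 -2.3 -0.6 1 0.4;-1 -2.1 -2.9 -0.6 1 0.4;-1 -2.1 -2.9 -0.6 1 0.4;-1 -2.1 -2.9 -0.6 1 0.4"

```text
time: 6.05
tool_pos: [625.0, 190.8, 120.2]
tcp_rot: [-90.5, -52.3, -114.5]
ft_force: [-0.6, 0.1, 0.2]
finger_gap: 85.0
```

```bash
python3 - <<'E'
from h import *
st=readout.sense();print(st['time'],st['tool_pos'],st['tcp_rot'],st['joint_pos'].round(1),st['qd'].round(1))
R=up(52);a=R.as_matrix()[:,1];g=np.array([610.6,157.7,95])+4*np.array([c(65),s(65),0]);T=g+18.7*a
print(delta(T,R),R.inv().apply(T-cur()[0]))
E
```

```text
6.05 [625.01292001 190.78569775 120.17226456] [ -90.4893362   -52.32553999 -114.49336036] [ 28.5  67.   27.6 -35.4 125.9  42.7] [ 0.8  0.5 -2.3 -0.5  0.7 -0.6]
(array([-1.9 , -4.28, -3.67]), array([ 0.2, -0.4, -0.1])) [-0.08744897 59.47460558  0.92007844]
```

>>> move_arm --motion "-0.5 -1.1 -1 0 0 0;-1 -2.2 -1.9 0 0 0;-1.5 -3.4 -2.9 0 0 0;-2 -4.4 -3.8 0 0 0;-2 -4.4 -3.8 0 0 0;-2 -4.4 -3.8 0 0 0;-2 -4.4 -3.8 0 0 0"

```text
time: 6.63
tool_pos: [605.4, 148.3, 82.0]
tcp_rot: [-90.5, -52.3, -114.4]
ft_force: [0.3, 0.2, -0.8]
finger_gap: 84.9
```

>>> move_arm --motion "0 0 0 0 0 0;0 0 0 0 0 0;0 0 0 0 0 0;0 0 0 0 0 0;0 0 0 0 0 0;0 0 0 0 0 0" --fingers 4 --squeeze 70

```text
time: 7.13
tool_pos: [604.7, 147.9, 81.2]
tcp_rot: [-90.6, -52.4, -114.3]
ft_force: [0.7, 2.9, 5.5]
finger_gap: 47.2
```

```bash
python3 - <<'E'
from h import *
w=snap('wrist','w4')
st=readout.sense();print(st['time'],st['tool_pos'],st['tcp_rot'],st['joint_pos'].round(1),st['ft_force'],st['finger_gap'])
cv2.imwrite('pics/w4b.png',cv2.resize(w['image'],(640,480)))
E
```

```text
7.1833 [604.69831041 147.85076832  81.16375511] [ -90.56964446  -52.42736895 -114.28629216] [ 26.6  60.5  42.4 -33.9 118.   46.3] [-0.55877152  2.10900219  5.7706639 ] 47.558281964060626
```

View pics/w4b.png

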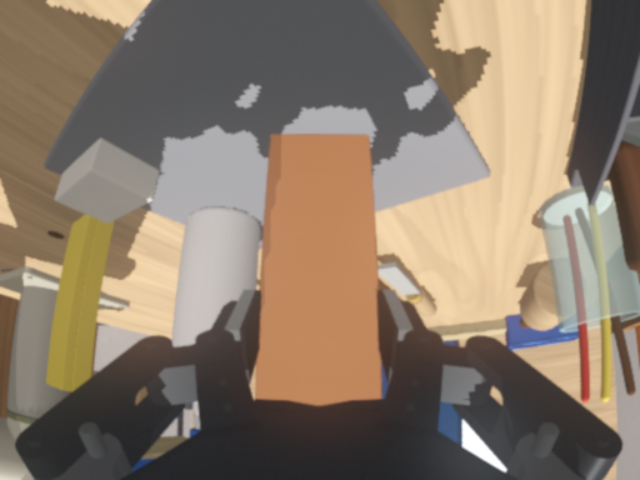

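```bash
cat >> h.py <<'E'
HY=0.2
Rsf=Ro.from_matrix(np.column_stack([[-s(HY),c(HY),0],[-c(HY),-s(HY),0],[0,0,1.]]))
CF=np.array([517.7,-204,42.5])
E
python3 - <<'E'
from h import *
p,R=cur();M=R.as_matrix();zt=M[:,2];zt[2]=0;zt/=np.linalg.norm(zt)
Rs=Ro.from_matrix(np.column_stack([[0,0,-1.],-zt,np.cross([0,0,-1.],-zt)]))
print(Rs.as_matrix().round(3), M.round(3))
C0=np.array([610.6,157.7,83]);C0=C0+zt*((p-C0)@zt)
off=R.inv().apply(C0-p);rel=R.inv()*Rs
np.savez('grip.npz',off=off,rel=rel.as_matrix());print(off)
Rf=Rsf*rel.inv();Tf=CF-Rf.apply(off)
print('Tf',Tf,'approach',Rf.as_matrix()[:,1]);print(delta(Tf+[0,0,70],Rf))
E
```

```text
[[ 0.    -0.908  0.418]
 [ 0.     0.418  0.908]
 [-1.     0.     0.   ]] [[-0.251 -0.335  0.908]
 [-0.556 -0.718 -0.418]
 [ 0.793 -0.61   0.   ]]
[ -5.50492684 -10.16714248  -0.01113188]
Tf [ 517.69359031 -202.1637663    31.08495141] approach [-0.00582483  0.60971988 -0.79259557]
(array([ -8.7 , -35.  ,   1.99]), array([ 88.5, -19.2,  19.6]))
```

>>> move_arm --motion "0 0 0.5 0 0 0;0 0 1.5 0 0 0;0 0 3 0 0 0;0 0 5 0 0 0;0 0 7 0 0 0;0 0 9 0 0 0;0 0 11 0 0 0;0 0 12 0 0 0;0 0 12 0 0 0;0 0 12 0 0 0"

```text
time: 8.02
tool_pos: [604.8, 147.7, 201.1]
tcp_rot: [-90.6, -52.3, -114.3]
ft_force: [-0.7, 0.6, -5.0]
finger_gap: 47.5
```

```bash
python3 - <<'E'
from h import *
st=readout.sense();print(st['time'],st['tool_pos'],st['tcp_rot'],st['joint_pos'].round(1),st['ft_force'],st['finger_gap'])
g=np.load('grip.npz');rel=Ro.from_matrix(g['rel']);Rf=Rsf*rel.inv();Tf=CF-Rf.apply(g['off'])
print(delta(Tf+[0,0,70],Rf))
p,R=cur();rv=(Rf*R.inv()).as_rotvec(degrees=True)
for f in(.25,.5,.75): 
  Rm=Ro.from_rotvec(rv*f,degrees=True)*R; print(f,Rm.as_matrix()[:,1].round(2),'stone x',(Rm*rel).as_matrix()[:,0].round(2))
E
```

```text
8.0167 [604.79228385 147.65925168 201.12605644] [ -90.55222987  -52.34995932 -114.30023522] [ 26.6  54.   39.8 -37.1 125.4  40.1] [-0.73212275  0.5560468  -5.0302001 ] 47.547514848375634
(array([ -8.71, -34.98, -10.  ]), array([ 88.4, -19.2,  19.6]))
0.25 [-0.22 -0.45 -0.86] stone x [ 0.07  0.38 -0.92]
0.5 [-0.12 -0.11 -0.99] stone x [ 0.09  0.7  -0.7 ]
0.75 [-0.04  0.27 -0.96] stone x [ 0.06  0.92 -0.38]
```

>>> move_arm --motion "-0.3 -1.2 1 5.3 -1.2 1.2;-0.6 -3.2 2 10.6 -2.3 2.4;-1 -5.5 3 15.9 -3.5 3.5;-1.5 -8 3 21.2 -4.6 4.7;-2.1 -10.8 3 26.5 -5.8 5.9;-2.8 -13.5 3 31.8 -6.9 7.1;-3.5 -16.2 3 37.1 -8.1 8.2;-4.3 -19 3 42.4 -9.2 9.4;-5.1 -21.7 2 47.7 -10.4 10.6;-5.9 -24.4 1 53 -11.5 11.8"

```text
time: 8.85
tool_pos: [544.5, -97.6, 210.0]
tcp_rot: [-95.1, 1.7, -99.2]
ft_force: [-0.2, 0.3, -5.4]
finger_gap: 47.5
```

```bash
python3 - <<'E'
from h import *
st=readout.sense();print(st['time'],st['tool_pos'],st['joint_pos'].round(1),st['ft_force'],st['finger_gap'])
g=np.load('grip.npz');rel=Ro.from_matrix(g['rel']);Rf=Rsf*rel.inv();Tf=CF-Rf.apply(g['off'])
print(delta(Tf+[0,0,70],Rf))
E
```

```text
8.85 [544.52370388 -97.5758038  210.04032174] [-16.2   5.6  87.4   1.1  92.2  -7.1] [-0.16897917  0.33179715 -5.40328656] 47.497018528617176
(array([ -2.68, -10.46, -10.9 ]), array([35.4, -7.6,  7.7]))
```

>>> move_arm --motion "-0.4 -1.8 -0.5 5.1 -1.1 1.1;-0.8 -3.5 -1.5 10.2 -2.2 2.2;-1.2 -5.2 -3 15.2 -3.3 3.3;-1.6 -6.8 -5 20.2 -4.4 4.4;-2 -8.2 -7 25.3 -5.5 5.5;-2.4 -9.5 -9 30.4 -6.6 6.6;-2.7 -10.4 -10.5 35.4 -7.6 7.7;-2.7 -10.5 -10.9 35.4 -7.6 7.7;-2.7 -10.5 -10.9 35.4 -7.6 7.7;-2.7 -10.5 -10.9 35.4 -7.6 7.7"

```text
time: 9.68
tool_pos: [517.7, -201.1, 100.0]
tcp_rot: [-90.3, 37.5, -89.7]
ft_force: [0.4, 0.6, -4.6]
finger_gap: 47.4
```

```bash
python3 - <<'E'
from h import *
t=snap('top','t5');sd=snap('side','s5');w=snap('wrist','w5')
st=readout.sense();print(st['time'],st['tool_pos'],st['ft_force'],st['finger_gap'])
g=np.load('grip.npz');rel=Ro.from_matrix(g['rel']);Rf=Rsf*rel.inv();Tf=CF-Rf.apply(g['off'])
print(delta(Tf+[0,0,70],Rf))
p,R=cur();C=p+R.apply(g['off']);Rs=R*rel;print('stone c',C,Rs.as_matrix().round(3))
def crop(i,u0,v0,wd,h,k,sn,fish):
    o=cv2.resize(i[v0:v0+h,u0:u0+wd],None,fx=k,fy=k,interpolation=cv2.INTER_CUBIC)
    for x in(-75,75):
      for y in(-25,25):
        for z in(-12.5,12.5):
          u=(proj(sn,C+Rs.apply([x,y,z]),fish)+.5-[u0,v0])*k;cv2.circle(o,tuple(int(q) for q in u),3,(255,0,255) if z>0 else (0,255,0),1)
    return o
o=np.zeros((600,800,3),np.uint8)
o[:320,:400]=crop(sd['image'],270,90,100,80,4,sd,False)
a=crop(t['image'],310,150,100,80,4,t,False);o[:320,400:]=a
o[325:595,:360]=cv2.resize(w['image'],(360,270))
cv2.imwrite('pics/c5.png',o)
E
```

```text
9.8333 [ 519.61414632 -201.22207315  103.37865502] [ 0.16180391  0.33166118 -4.80299116] 47.25701717939695
(array([-0.19, -0.09, -0.23]), array([ 0.4,  0.1, -0.1]))
stone c [ 519.61284907 -202.98665724  114.8050005 ] [[-0.005 -1.    -0.001]
 [ 1.    -0.005  0.006]
 [-0.006 -0.001  1.   ]]
```

View pics/c5.png

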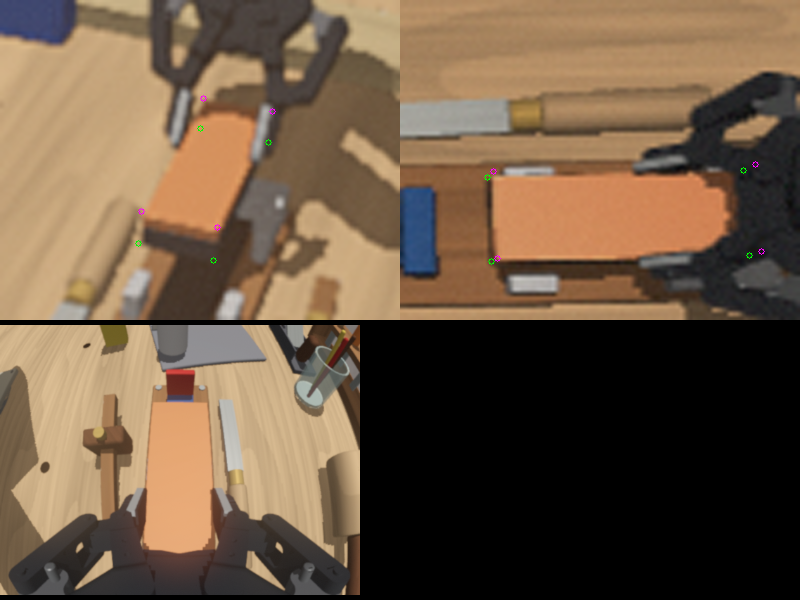

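>>> move_arm --motion "0 0 -1 0 0 0;0 0 -2.2 0 0 0;0 0 -3.4 0 0 0;0 0 -4.4 0 0 0;0 0 -5 0 0 0;0 0 -5 0 0 0;0 0 -5 0 0 0;0 0 -5 0 0 0;0 0 -5 0 0 0;0 0 -5 0 0 0"

```text
time: 10.67
tool_pos: [518.8, -202.0, 51.9]
tcp_rot: [-90.1, 37.4, -89.5]
ft_force: [-1.0, 0.0, -5.5]
finger_gap: 48.0
```

```bash
python3 - <<'E'
from h import *
t=snap('top','t6');sd=snap('side','s6')
st=readout.sense();print(st['time'],st['tool_pos'],st['qd'].round(2),st['ft_force'],st['finger_gap'])
g=np.load('grip.npz');rel=Ro.from_matrix(g['rel']);Rf=Rsf*rel.inv();Tf=CF-Rf.apply(g['off'])
print(delta(Tf,Rf))
p,R=cur();C=p+R.apply(g['off']);Rs=R*rel;print('stone c',C,Rs.as_matrix().round(3))
def crop(i,u0,v0,wd,h,k,sn,fish):
    o=cv2.resize(i[v0:v0+h,u0:u0+wd],None,fx=k,fy=k,interpolation=cv2.INTER_CUBIC)
    for x in(-75,75):
      for y in(-25,25):
        for z in(-12.5,12.5):
          u=(proj(sn,C+Rs.apply([x,y,z]),fish)+.5-[u0,v0])*k;cv2.circle(o,tuple(int(q) for q in u),3,(255,0,255) if z>0 else (0,255,0),1)
    return o
cv2.imwrite('pics/c6.png',np.hstack([crop(sd['image'],285,110,80,80,5,sd,False),crop(t['image'],320,160,80,80,5,t,False)]))
E
```

```text
10.7667 [ 518.65785582 -201.86506777   51.71523233] [ 0.02  0.    0.16  0.02 -0.11  0.02] [-1.15384614 -0.41044428 -4.33183821] 47.319995886784554
(array([-0.1 , -0.03, -2.06]), array([ 0.2, -0.1, -0. ]))
stone c [ 518.67529176 -203.66108425   63.13666615] [[-0.004 -1.     0.001]
 [ 1.    -0.004  0.004]
 [-0.004  0.001  1.   ]]
```

View pics/c6.png

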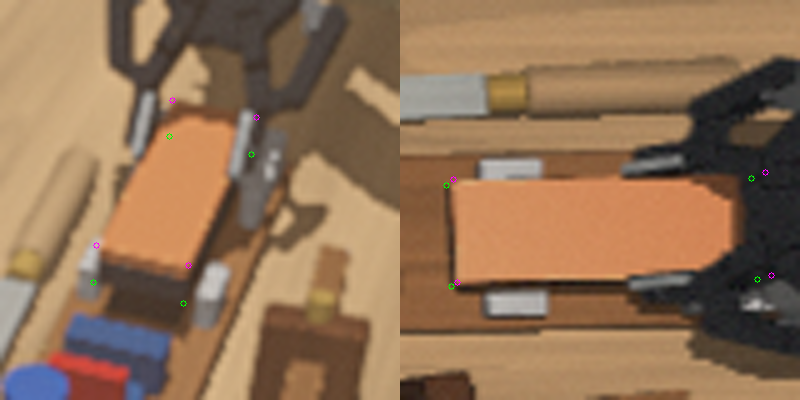

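```bash
python3 - <<'E'
from h import *
t=load('t6')
A=lambda X,Y,z:atz(t,320+(X-400)/5-.4,160+Y/5-.4,z).round(1)
print('guides jaw end',A(510,179,42),A(515,291,42)); print('stone',A(500,181,75.6),A(500,284,75.6))
t=load('top0');A=lambda X,Y,z:atz(t,275+X/5-.4,180+Y/5-.4,z).round(1)
print('guides0',A(335,81,42),A(340,192,42),'stop end',A(540,77,42),A(545,190,42))
E
```

```text
guides jaw end [ 546.8 -161.6   42. ] [ 491.  -161.6   42. ]
stone [ 542.  -151.2   75.6] [ 492.2 -149.    75.6]
guides0 [ 545.8 -161.6   42. ] [ 490.5 -161.6   42. ] stop end [ 545.7 -263.3   42. ] [ 489.5 -262.5   42. ]
```

>>> move_arm --motion "0.1 0 -0.5 0 0 0;0.1 0 -1 0 0 0;0.1 0 -1.4 0 0 0;0.1 0 -1.7 0 0 0;0.1 0 -1.7 0 0 0;0.1 0 -1.7 0 0 0;0.1 0 -1.7 0 0 0;0.1 0 -1.7 0 0 0"

```text
time: 11.43
tool_pos: [519.5, -201.7, 34.4]
tcp_rot: [-90.1, 37.4, -89.5]
ft_force: [-0.6, -0.1, -4.5]
finger_gap: 47.7
```

>>> move_arm --motion "0 0 -0.1 0 0 0;0 0 -0.1 0 0 0;0 0 -0.2 0 0 0;0 0 -0.2 0 0 0;0 0 -0.3 0 0 0;0 0 -0.3 0 0 0;0 0 -0.3 0 0 0"

```text
time: 12.02
tool_pos: [519.5, -201.8, 31.7]
tcp_rot: [-90.1, 37.4, -89.5]
ft_force: [-1.8, -1.9, -0.3]
finger_gap: 47.5
```

>>> move_arm --motion "0 0 -0.05 0 0 0;0 0 -0.05 0 0 0;0 0 -0.1 0 0 0;0 0 -0.1 0 0 0;0 0 -0.1 0 0 0"

```text
time: 12.43
tool_pos: [519.5, -201.8, 31.6]
tcp_rot: [-90.1, 37.4, -89.5]
ft_force: [-5.7, -1.4, 8.8]
finger_gap: 47.0
```

>>> move_arm --motion "0 0 0 0 0 0;0 0 0 0 0 0;0 0 0 0 0 0;0 0 0 0 0 0" --fingers 6.2

```text
time: 12.77
tool_pos: [519.4, -201.4, 30.1]
tcp_rot: [-90.1, 37.4, -89.5]
ft_force: [-1.1, -0.0, -0.3]
finger_gap: 61.9
```

>>> move_arm --motion "0 -0.6 0.8 0 0 0;0 -1.8 2.4 0 0 0;0 -3.6 4.8 0 0 0;0 -5.4 7.2 0 0 0;0 -7.2 9.6 0 0 0;0 -7.2 12 0 0 0;0 -7.2 14 0 0 0;0 -7.2 14 0 0 0"

```text
time: 13.43
tool_pos: [521.0, -276.1, 175.9]
tcp_rot: [-89.7, 37.1, -89.3]
ft_force: [0.5, 0.0, 1.2]
finger_gap: 62.2
```

```bash
python3 - <<'E'
from h import *
t=snap('top','t7');sd=snap('side','s7')
st=readout.sense();print(st['time'],st['tool_pos'],st['tcp_rot'],st['joint_pos'].round(1),st['ft_force'],st['finger_gap'])
o=np.hstack([cv2.resize(sd['image'][120:215,280:360],(400,475),interpolation=cv2.INTER_CUBIC),cv2.resize(t['image'][160:255,310:390],(400,475),interpolation=cv2.INTER_CUBIC)])
cv2.imwrite('pics/c7.png',o)
# jaw tab target
R=rot([0,0,-1],[0,-1,0]);print(delta(np.array([520.,-34.5,180]),R))
E
```

```text
13.5333 [ 519.8198473  -274.44762682  171.34095166] [-89.99614239  37.28181972 -89.45256977] [-48.3  31.3  68.4  24.8 108.3 -46.9] [ 0.26838564  0.72481934 -0.36867925] 61.76921007162458
(array([2.000e-02, 2.399e+01, 8.700e-01]), array([-29.4,  29.1, -87. ]))
```

View pics/c7.png

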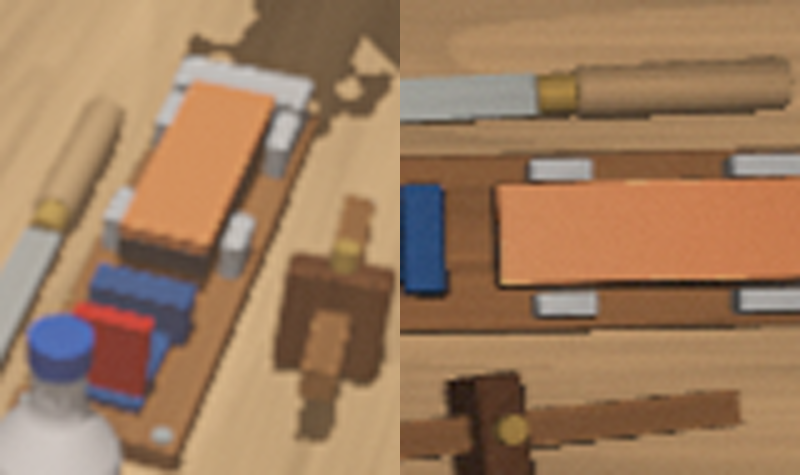

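>>> move_arm --motion "0 2 2 -2.1 2.1 -6.2;0 4 4 -4.2 4.2 -12.4;0 6 4 -6.3 6.2 -18.6;0 8 4 -8.4 8.3 -24.9;0 10 4 -10.5 10.4 -31.1;0 12 4 -12.6 12.5 -37.3;0 14 4 -14.7 14.6 -43.5;0 16 4 -16.8 16.6 -49.7;0 18 4 -18.9 18.7 -55.9;0 20 4 -21 20.8 -62.1" --fingers 4.4

```text
time: 14.37
tool_pos: [518.3, -73.0, 208.9]
tcp_rot: [-96.6, 9.8, -155.8]
ft_force: [-0.1, -0.9, -0.4]
finger_gap: 43.8
```

```bash
python3 - <<'E'
from h import *
R=rot([0,0,-1],[0,-1,0]);print(cur()[0],delta(np.array([520.,-34.5,170]),R))
E
```

```text
[518.30238246 -73.00353532 208.89016492] (array([ 0.17,  3.85, -3.89]), array([ -8.5,   8.3, -24.7]))
```

>>> move_arm --motion "0 1 -1 -2.1 2.1 -6.2;0.1 2 -2 -4.2 4.1 -12.4;0.1 3 -3 -6.3 6.2 -18.5;0.1 3.9 -3.9 -8.5 8.3 -24.7;0.1 3.9 -3.9 -8.5 8.3 -24.7;0.1 3.9 -3.9 -8.5 8.3 -24.7;0.1 3.9 -3.9 -8.5 8.3 -24.7"

```text
time: 14.95
tool_pos: [519.9, -35.2, 170.4]
tcp_rot: [-90.1, 0.0, -179.4]
ft_force: [-0.5, 0.4, 0.5]
finger_gap: 43.6
```

```bash
python3 - <<'E'
from h import *
R=rot([0,0,-1],[0,-1,0]);print(cur()[0],delta(np.array([520.,-34.5,42]),R),readout.sense()['time'])
E
```

```text
[519.93176602 -35.16985436 170.44890611] (array([ 1.000e-02,  7.000e-02, -1.284e+01]), array([-0.1,  0. , -0.6])) 14.95
```

>>> move_arm --motion "0 0 -4 0 0 -0.5;0 0 -8 0 0 -0.5;0 0 -11 0 0 -0.5;0 0 -12.7 0 0 -0.5;0 0 -12.7 0 0 -0.5;0 0 -12.7 0 0 -0.5"

```text
time: 15.45
tool_pos: [519.5, -36.0, 43.9]
tcp_rot: [-90.1, 0.0, 179.8]
ft_force: [-0.4, 0.1, 0.7]
finger_gap: 43.7
```

>>> move_arm --motion "0 0 0 0 0 0;0 0 0 0 0 0;0 0 0 0 0 0;0 0 0 0 0 0;0 0 0 0 0 0" --fingers 0.5 --squeeze 60

```text
time: 15.87
tool_pos: [522.2, -35.6, 46.7]
tcp_rot: [-90.0, 0.3, 179.9]
ft_force: [-0.7, -0.9, 6.5]
finger_gap: 7.3
```

>>> move_arm --motion "0 -0.5 0 0 0 0;0 -1 0 0 0 0;0 -1.5 0 0 0 0;0 -2 0 0 0 0;0 -2 0 0 0 0;0 -2 0 0 0 0"

```text
time: 16.37
tool_pos: [522.3, -55.5, 46.7]
tcp_rot: [-90.0, 0.3, 179.9]
ft_force: [-1.1, 0.6, 6.1]
finger_gap: 7.2
```

>>> move_arm --motion "0 -0.2 0 0 0 0;0 -0.4 0 0 0 0;0 -0.6 0 0 0 0;0 -0.7 0 0 0 0;0 -0.7 0 0 0 0;0 -0.7 0 0 0 0"

```text
time: 16.87
tool_pos: [522.2, -61.5, 46.7]
tcp_rot: [-90.1, 0.3, 179.9]
ft_force: [-1.5, 4.9, 7.9]
finger_gap: 7.5
```

>>> move_arm --motion "0 -0.1 0 0 0 0;0 -0.1 0 0 0 0;0 -0.2 0 0 0 0;0 -0.2 0 0 0 0;0 -0.2 0 0 0 0"

```text
time: 17.28
tool_pos: [522.2, -63.0, 46.7]
tcp_rot: [-90.2, 0.3, 179.9]
ft_force: [-1.7, 6.4, 8.1]
finger_gap: 7.1
```

>>> move_arm --motion "0 -0.1 0 0 0 0;0 -0.1 0 0 0 0;0 -0.1 0 0 0 0;0 -0.1 0 0 0 0"

```text
time: 17.62
tool_pos: [522.2, -63.9, 46.7]
tcp_rot: [-90.2, 0.3, 179.9]
ft_force: [-0.4, 6.8, 7.7]
finger_gap: 7.6
```

>>> move_arm --motion "0 -0.1 0 0 0 0;0 -0.1 0 0 0 0;0 -0.2 0 0 0 0;0 -0.2 0 0 0 0;0 -0.2 0 0 0 0"

```text
time: 18.03
tool_pos: [522.2, -65.4, 46.7]
tcp_rot: [-90.2, 0.3, 179.9]
ft_force: [-0.9, 10.0, 7.6]
finger_gap: 7.9
```

>>> move_arm --motion "0 -0.1 0 0 0 0;0 -0.1 0 0 0 0;0 -0.1 0 0 0 0;0 -0.1 0 0 0 0"

```text
time: 18.37
tool_pos: [522.3, -65.5, 46.7]
tcp_rot: [-90.3, 0.3, 179.9]
ft_force: [-1.7, 14.1, 8.5]
finger_gap: 7.3
```

>>> move_arm --motion "0 -0.1 0 0 0 0;0 -0.2 0 0 0 0;0 -0.3 0 0 0 0;0 -0.3 0 0 0 0;0 -0.3 0 0 0 0"

```text
time: 18.78
tool_pos: [522.2, -65.6, 46.7]
tcp_rot: [-90.6, 0.3, 179.9]
ft_force: [-1.2, 28.0, 11.9]
finger_gap: 7.7
```

>>> move_arm --motion "0 0.2 0 0 0 0;0 0.3 0 0 0 0;0 0.3 0 0 0 0"

```text
time: 19.03
tool_pos: [522.3, -65.4, 46.7]
tcp_rot: [-90.3, 0.3, 179.9]
ft_force: [-1.2, 13.2, 8.3]
finger_gap: 7.4
```

>>> move_arm --motion "0 0.3 0 0 0 0;0 0.3 0 0 0 0;0 0.3 0 0 0 0;0 0.3 0 0 0 0;0 0.3 2 0 0 0;0 0.3 5 0 0 0;0 0.3 9 0 0 0;-3 0.3 13 0 0 0;-7 0.3 16 0 0 0;-10 0.3 18 0 0 0" --fingers 4

```text
time: 19.87
tool_pos: [428.7, -65.5, 220.1]
tcp_rot: [-90.0, 0.2, 179.8]
ft_force: [0.6, -0.0, 0.6]
finger_gap: 40.0
```

>>> move_arm --motion "-4 4 2 0 0 0;-8 8 4 0 0 0;-8 12 6 0 0 0;-8 15 6 0 0 0;-8 15 6 0 0 0;-8 15 6 0 0 0;-8 15 6 0 0 0"

```text
time: 20.45
tool_pos: [349.2, 85.4, 278.5]
tcp_rot: [-90.1, 0.2, -180.0]
ft_force: [0.7, 0.2, -0.5]
finger_gap: 40.0
```

```bash
python3 - <<'E'
from h import *
t=snap('top','t8');sd=snap('side','s8')
st=readout.sense();print(st['time'],st['tool_pos'],st['ft_force'],st['finger_gap'])
o=np.zeros((600,800,3),np.uint8)
o[:300,:]=cv2.resize(t['image'][180:236,270:420],(800,300),interpolation=cv2.INTER_CUBIC)
o[300:,:400]=cv2.resize(sd['image'],(400,300));o[300:,400:]=cv2.resize(sd['image'][125:200,280:380],(400,300),interpolation=cv2.INTER_CUBIC)
cv2.imwrite('pics/c8.png',o)
E
```

```text
20.55 [349.12794399  84.23302023 277.59221565] [ 0.17064106 -0.16652151 -0.51795003] 40.01004161008741
```

View pics/c8.png

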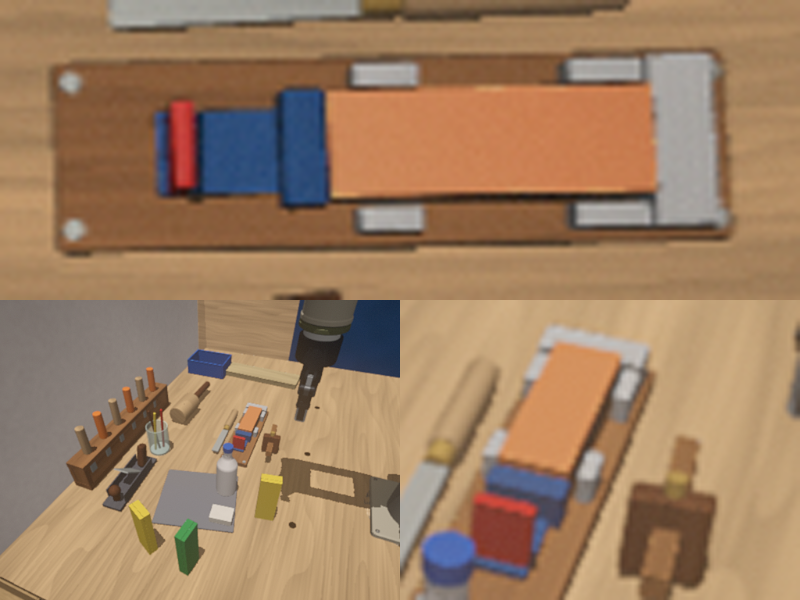

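```bash
python3 -c "
from h import *
print(r.hand_in())"
```

```text
the job is handed in; nothing more can be done
None
```

The stone is lying orange side up on the holder's bed, pressed between the fixed end stop and the jaw. The job is handed in at about 20.6 s of the 64 s allowed.

- **Jaw opened:** it stood about 153 mm from the stop, so I drew it back about 28 mm by the red tab.
- **Stone placed:** I gripped it by its narrow sides with a tilted tool, turned it flat, and lowered it until the force showed contact (about 9 N). Then I let go.
- **Jaw closed:** I slid it up by the tab, which pushed the stone the last few millimetres. It stopped dead at tab y of about -65.5 mm. The place I had worked out for a stone against the stop was -65. I pressed to 28 N without further movement, then eased off and let go.

**Last checks:** the final top and side pictures show no visible gap at the stop or at the jaw. The stone is flat, and the arm is well clear and touching nothing. The bottle, truing block, chisel, gauge and the yellow and green look-alikes look to be where they were.

**Disagreements:**
- The finger opening read about 2.5 mm low on both the stone and the tab.
- Readings taken right after a move were off by a few millimetres until the arm settled.
- Camera and arm readings differed by about 1.5 mm across the pocket, so I shifted the stone 1 mm before setting it down.

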